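Slide the amber filter home over the blue-light viewer and switch its lamp on

TASK

Get the blue-light viewer ready to look at the culture dish: push the amber filter board along its rails until you feel it drop into the locating notches over the lit window, then press the blue lamp button on the viewer's front strip fully down and let it go. Do not light the lamp before the filter has dropped home, push the filter along the rails without lifting or carrying it, and leave the white screen, the dish and everything else on the bench where they are.

Things in the scene. Friction and masses are not known exactly. Their poses are not given: they have to be found in the camera images.
- viewer: Blue-light viewer: flat blue and white box, fixed, 220 mm deep (its x -120 to 100), 500 wide (y +-250). Origin on the bench under the middle of its pale-blue window; z up, y along the rails, -x to the front strip (72 mm high, x -120 to -79) that faces the robot. Two rails, full width, |x| 47 to 70, top 75 mm up; side guides outside them 86 high. Between the rails the deck (51 mm up) is open at both ends.
- home (a point): Where the amber filter's origin lies when home: over the middle of the window (86 x 110 mm, 52 mm up), at the notch floors, 69 mm above the bench; axes as the viewer's. The rails have four notches 6 mm deep, 19 mm long in y: inner tracks at y = -50 mm, outer at y = +50, so a board drops only when central within about 2.5 mm, from either side; the notch ends then stop it firmly.
- amber_filter: Board with a clear amber-orange pane in a black frame, 141 mm (its x, across the rails, 2 mm play a side) x 120 mm (y, along the rails), about 0.4 kg, loose on the rails. Origin: centre, level with the soles of its 4 feet; axes as the viewer's. Frame 8 to 20 mm above the origin. Starts at either end of the rails, 150 to 175 mm from home, origin 75 mm above the bench; home: 69 mm, frame 77 to 89.
- amber_centre (a point): Centre of the amber filter's frame, 14 mm above its origin. Its flat outer edges, at y = +-60 mm from here, are what to push: a finger stands between the rails behind the outer edge. Sliding takes 1 to 4 N. Pushed slowly (under about 0.1 m/s) it drops into the notches by itself; struck fast (0.2 m/s or more) it is flung ahead and may hang askew on the notch edges. Once dropped it does not move on, even under 20 N.
- white_screen: White-light screen board: same frame, size and origin as the amber filter but with an opaque white pane, about 0.4 kg. It is parked on the other end of the rails; stays there.
- lamp (a joint): Lamp button: blue round push button, 24 mm across, on the middle of the viewer's front strip. Its value is how far it is pressed: 0 released, 0.006 m fully down (about 4 N); it springs back.
- lamp_top (a point): Middle of the lamp button's top face, as it moves. It is pressed straight down.
- dish: Closed whitish petri dish, 90 mm across, 15 mm high, loose on the viewer's window; the boards pass over it. Origin: centre of its underside.
- tip_box: Blue pipette-tip box, closed, 124 x 82 x 71 mm, loose on the bench. Origin: centre of its underside.
- tube_rack: Orange tube rack with small capped tubes, 64 x 150 x 50 mm, loose on the bench. Origin: centre of its underside.
- reagent_bottle: Clear glass reagent bottle with a blue cap, 66 mm across, 120 mm high, loose on the bench. Origin: centre of its underside.
- beaker: Small empty glass beaker, 70 mm across, 90 mm high, loose on the bench. Origin: centre of its underside.
- marker: Black and red marker pen lying on the bench, 14 x 114 x 13 mm, long in its y. Origin: underside, middle of its black part.
- timer: White bench timer lying flat, 65 x 65 x 18 mm. Origin: centre of its underside.
Things that resemble listed ones, but are neither listed nor needed, are in the scene too. Leave any purple or turquoise look-alike of the amber_filter alone.

How it is judged:
On the way, in this order (a step that is already met when the one before it is completed fails the run):
1. the amber filter has dropped into the notches over the window (x of amber_filter in the frame of viewer between -0.005 and 0.005 m and y of amber_filter in the frame of viewer between -0.005 and 0.005 m and z of amber_filter in the frame of viewer below 0.0715 m and angle between amber_filter's own z axis and vertical below 0.03 rad), for 0.2 s.
2. the lamp button is pressed fully down (value of joint lamp above 0.0045 m), for 0.05 s.
At the end, for the whole second after the job is handed in: Amber filter at rest flat in its notches (within 5 mm of the window centre in x and y, origin under 71.5 mm above the bench, tilt under 0.03 rad); lamp button pressed, then sprung back; white screen and dish within 12 mm, other bystanders within 20 mm, of their starts (all of step 1 and linear speed of amber_filter below 0.01 m/s and value of joint lamp below 0.0015 m and distance of each of white_screen, dish from where it was at the start of the episode below 0.012 m and distance of each of tip_box, tube_rack, reagent_bottle, beaker, marker, timer from where it was at the start of the episode below 0.02 m); the robot touches nothing.
It fails at once if the lamp is lit before the amber filter is home (value of joint lamp above 0.003 m and not (x of amber_filter in the frame of viewer between -0.005 and 0.005 m and y of amber_filter in the frame of viewer between -0.005 and 0.005 m and z of amber_filter in the frame of viewer below 0.0715 m and angle between amber_filter's own z axis and vertical below 0.03 rad)).
It fails at once if the amber filter is lifted or tipped off its rails (z of amber_filter in the frame of viewer above 0.085 m or angle between amber_filter's own z axis and vertical above 0.15 rad).
It fails at once if the white screen is pushed about (distance of white_screen from where it was at the start of the episode above 0.012 m).
It fails at once if the petri dish is disturbed (distance of dish from where it was at the start of the episode above 0.012 m).
It fails at once if another bystander is disturbed (distance of any of tip_box, tube_rack, reagent_bottle, beaker, marker, timer from where it was at the start of the episode above 0.02 m).
It also fails if it takes over 45 s, if anything falls off the work surface, if the arm or the gripper's body presses on something with over 40 N, if the wrist force passes 120 N, or if a joint passes its speed limit or range.

ROBOT

A 6-joint arm with a two-finger parallel gripper is mounted at the origin on the work surface. World frame = base frame: x ahead of the robot, y to its left, z up, the work surface at z = 0. Lengths are in m, angles in rad, forces in N, time in s.
With the tool pointing down it reaches from about 0.35 to 0.85 m from the base axis. Payload 8.1 kg.
Tool frame: the origin (TCP) lies midway between the tips of the shut fingers; the grasp point (between the pads) lies 19 mm behind it; z points along the fingers, x is the direction in which the jaws open and shut, and the axes are right-handed (so a half turn about z gives the same grasp; the last joint's range is limited). The gripper opens to 85 mm and grips with 20 to 120 N. Pads are 22 mm wide; open, the fingers measure 114 mm over their backs; the gripper's body (76 mm by 85 mm) begins 54 mm behind the grasp point. The pads swing forward as they close: fully open they stand 13 mm farther back than shut.
Start: joints at [1.158, 0.13, 1.488, -0, 1.523, -0.085], TCP at [0.193, 0.568, 0.231] pointing down, gripper open.
Joint ranges: [-2.96, 2.96], [-0.89, 2.26], [0.02, 2.5], [-1.34, 4.48], [0, 2.73], [-2.66, 2.66]. Speed limits (rad/s): [2.39, 2.39, 2.79, 3.14, 3.14, 3.14].

INTERFACE

Orientations are given as a unit quaternion [w, x, y, z].
In Python, from station import get_obs, capture, get_calibration, sign_off gives the robot as it stands. The module is installed in compiled form; this text tells all that it offers.
- The arm moves only by the tool arm_command, never from a script. Its argument "motion" is a list of rows, each an object of numbers: "tx", "ty", "tz": the shift along the world's x, y, z in m; "wx", "wy", "wz": the turn, a rotation vector about the world's x, y, z in degrees. A call has 1 to 20 rows; each row shifts and turns the commanded pose from where the row before left it; what a row does not reach is not made up. A row lasts 1/12 s, in which the tool goes at most 41.7 mm and 7.16 degrees, less where a joint would pass 70% of its speed; a pose out of reach is approached as far as the arm can. A call with a gripper value outside its range is refused whole. "jaw" is the opening, from 0 (shut) to 1 (fully open), set as the call begins (left out, the last holds). The fingers move at their own pace and stop on an object; "squeeze" is the grip in N (left out, the last holds). Time passes only in rows, so rows that do not move let the fingers close. It gives the time, the measured TCP pose, the force and the opening at its end, in the units of the state.
- get_obs(): the state, without advancing time (a new reading comes with each control period).
- capture(name): name is "scene" or "top"; returns (picture, depth): 480x640x3 uint8, red, green, blue; 480x640 float32, m along the optical axis (not along the pixel's ray), 0 where there is no reading.
- get_calibration(name): a dict with "fx", "fy", "cx", "cy" (pixels), "k1" (the pictures are not rectified: a ray, as slopes to the right and down, at radius r is drawn at 1 + k1 r^2 times it, then the intrinsics apply), "rvec" (rotation vector, rad) and "tvec" (3), from world to camera coordinates, as OpenCV has them. Camera axes: x right, y down, z forward; pixel columns grow to the right and rows downward; lengths in m; the calibration is good to about 2 mm. A picture is of the moment at which its call begins. get_calibration takes no time and is no camera call.
- sign_off(): hands the job in, once; it reports no verdict.
The state is a dict: "clock": time; "qpos": joint angles; "dq": joint speeds; "effort": joint torques, N m; "tcp_pos": TCP position; "eef_rot": TCP orientation; "wrist_force": force on the tool from outside, world axes, zero at the start; "ft_torque": the same for the moment, N m; "gripper_width": opening from 0.0 (shut) to 1.0 (fully open).
Only numpy, scipy, OpenCV 4.12 (cv2) and the standard library are available. Lean on these libraries where they do the work, as an engineer would, in place of code of your own. Each camera call takes 0.05 s, during which the arm holds its last target. There are 200 camera calls.

## Working session

There is one attempt and no reset: what is moved stays moved. The work goes in short steps, Python scripts to look and compute and a tool call to move; the robot and the scene stay as the last step left them, time stands still between calls to the robot, and variables do not carry over. Pictures are saved under pics/ and viewed, about 8 in all and at most 12, crops included, and the job is handed in when it is done.

Besides the shell and the picture viewer there is one more tool, called after "Call:" as a command line: name --argument value ..., lists and objects as JSON in quotes. arm_command: Moves the arm, as the interface text tells. Its arguments: {"type":"object","properties":{"motion":{"type":"array","items":{"type":"object","properties":{"tx":{"type":"number"},"ty":{"type":"number"},"tz":{"type":"number"},"wx":{"type":"number"},"wy":{"type":"number"},"wz":{"type":"number"}}}},"jaw":{"type":"number"},"squeeze":{"type":"number"}},"required":["motion"]}

```bash
mkdir -p pics
cat > h.py <<'E'
import numpy as np, cv2
from station import *
def snap(n,f):
    p,d=capture(n); cv2.imwrite(f'pics/{f}.png',p[:,:,::-1]); np.savez(f'{f}.npz',p=p,d=d); return p,d
def world(n,f,pts,z=None):
    c=get_calibration(n); K=np.array([[c['fx'],0,c['cx']],[0,c['fy'],c['cy']],[0,0,1.]])
    R=cv2.Rodrigues(np.array(c['rvec'],float))[0]; t=np.array(c['tvec'],float).ravel(); d=np.load(f'{f}.npz')['d']
    out=[]
    for p in pts:
        u,v=p[:2]; zz=p[2] if len(p)>2 else z
        s=np.array([(u-c['cx'])/c['fx'],(v-c['cy'])/c['fy']]); q=s.copy()
        for _ in range(20): q=s/(1+c['k1']*(q@q))
        r=R.T@np.array([*q,1]); o=-R.T@t
        k=(zz-o[2])/r[2] if zz is not None else d[int(round(v)),int(round(u))]
        out.append(o+k*r)
    return np.array(out)
E
python3 - <<'E'
from h import *
a,_=snap('scene','s0');b,_=snap('top','t0')
print(get_obs())
E
```

```text
{'clock': 0.1, 'qpos': array([ 1.15763135e+00,  1.31082203e-01,  1.48914743e+00, -2.99452751e-06,
        1.52301960e+00, -8.53758657e-02]), 'dq': array([ 4.81734928e-04, -4.13977449e-04, -1.53321573e-03, -4.84573404e-05,
       -5.29391222e-04,  2.30968272e-05]), 'effort': array([ 1.88963546e-03, -5.70957112e+01, -5.01940012e+01, -9.74820318e-05,
        8.39843822e-03,  9.41691781e-06]), 'tcp_pos': array([0.19293911, 0.567615  , 0.230364  ]), 'eef_rot': array([ 4.24385198e-04,  8.13003566e-01,  5.82258118e-01, -7.11311275e-04]), 'wrist_force': array([-0.64439259, -0.19234954,  0.72445955]), 'ft_torque': array([0.02236942, 0.00513103, 0.01934971]), 'gripper_width': 0.9989727304128814}
```

View pics/t0.png

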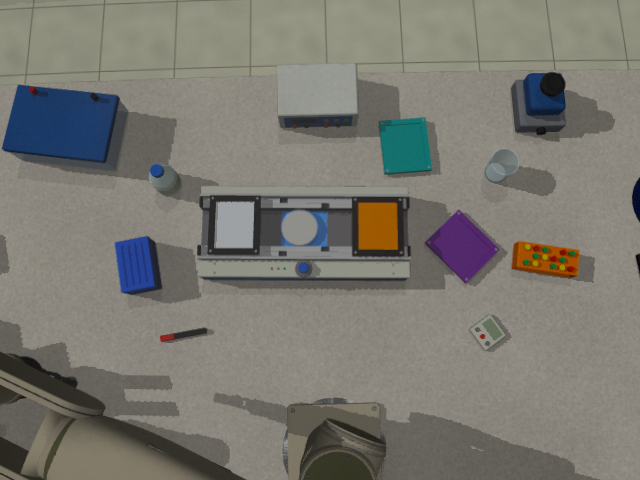

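View pics/s0.png

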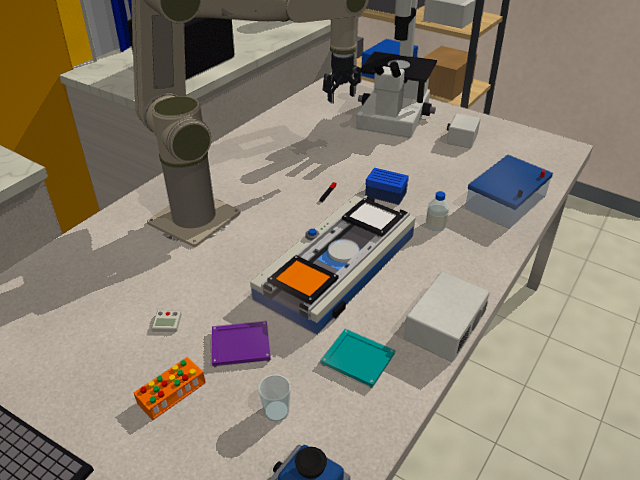

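The two views show these look-alikes: amber board at top (378,226), white screen (235,224), purple (462,246), turquoise (405,146). The orange tube rack at (546,259) is also similar in colour. I choose (378,226): an orange pane in a black frame, on the rails. The lamp is at (304,268) and the dish at (299,228). Next is a close crop to check this.

Run:
```python
from h import *
p=cv2.imread('pics/t0.png')[175:290,190:420]
cv2.imwrite('pics/t0c.png',cv2.resize(p,None,fx=3.4,fy=3.4,interpolation=cv2.INTER_CUBIC))
```

```text
(no output)
```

View pics/t0c.png

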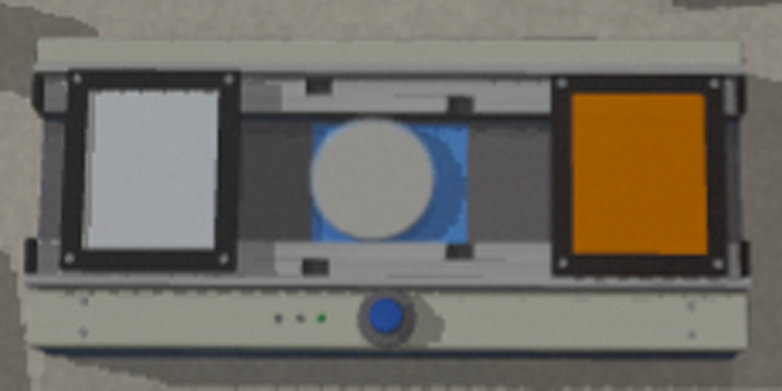

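The crop confirms the amber pane in its black frame at crop (640,175), on the right end of the rails. The window is at about (390,183), the lamp at (386,315), and the white screen at the left.

Run:
```python
from h import *
np.set_printoptions(precision=4,suppress=True)
f=lambda L,z:world('top','t0',[(190+(u+.5)/3.4-.5,175+(v+.5)/3.4-.5) for u,v in L],z)
print('amber',f([(553,76),(724,78),(727,275),(553,273)],.095))
print('white',f([(67,70),(239,72),(235,271),(62,268)],.095))
print('strip front',f([(28,346),(745,352)],.072))
print('window',f([(313,124),(467,126),(469,243),(314,240)],.052))
print('lamp d',f([(386,315)],None),f([(386,315)],.08))
print('notches',f([(318,86),(460,104),(460,250),(315,267)],.075))
print('dish',f([(374,179)],.066))
```

```text
amber [[ 0.585  -0.0596  0.095 ]
 [ 0.5808 -0.1784  0.095 ]
 [ 0.4422 -0.1736  0.095 ]
 [ 0.4464 -0.055   0.095 ]]
white [[0.5976 0.2789 0.095 ]
 [0.5931 0.1587 0.095 ]
 [0.4529 0.1617 0.095 ]
 [0.4577 0.2803 0.095 ]]
strip front [[ 0.4075  0.3077  0.072 ]
 [ 0.392  -0.1866  0.072 ]]
window [[0.5652 0.1105 0.052 ]
 [0.5611 0.0006 0.052 ]
 [0.4763 0.0012 0.052 ]
 [0.481  0.1105 0.052 ]]
lamp d [[0.4206 0.0593 0.092 ]] [[0.4224 0.0597 0.08  ]]
notches [[0.587  0.1051 0.075 ]
 [0.5715 0.0053 0.075 ]
 [0.4673 0.0078 0.075 ]
 [0.4577 0.1084 0.075 ]]
dish [[0.521 0.067 0.066]]
```

Call:
arm_command --motion '[{"tx":0.0132,"ty":-0.0326,"wz":-3.05},{"tx":0.0132,"ty":-0.0326,"wz":-3.05},{"tx":0.0132,"ty":-0.0326,"wz":-3.05},{"tx":0.0132,"ty":-0.0326,"wz":-3.05},{"tx":0.0132,"ty":-0.0326,"wz":-3.05},{"tx":0.0132,"ty":-0.0326,"wz":-3.05},{"tx":0.0132,"ty":-0.0326,"wz":-3.05},{"tx":0.0132,"ty":-0.0326,"wz":-3.05},{"tx":0.0132,"ty":-0.0326,"wz":-3.05},{"tx":0.0132,"ty":-0.0326,"wz":-3.05},{"tx":0.0132,"ty":-0.0326,"wz":-3.05},{"tx":0.0132,"ty":-0.0326,"wz":-3.05}]' --jaw 0 --squeeze 40

```text
invalid input at $.motion[0]: expected keys tx, ty, tz, wx, wy, wz
```

Call:
arm_command --motion '[{"tx":0.0132,"ty":-0.0326,"wz":-3.05},{"tx":0.0132,"ty":-0.0326,"wz":-3.05},{"tx":0.0132,"ty":-0.0326,"wz":-3.05},{"tx":0.0132,"ty":-0.0326,"wz":-3.05},{"tx":0.0132,"ty":-0.0326,"wz":-3.05},{"tx":0.0132,"ty":-0.0326,"wz":-3.05},{"tx":0.0132,"ty":-0.0326,"wz":-3.05},{"tx":0.0132,"ty":-0.0326,"wz":-3.05},{"tx":0.0132,"ty":-0.0326,"wz":-3.05},{"tx":0.0132,"ty":-0.0326,"wz":-3.05},{"tx":0.0132,"ty":-0.0326,"wz":-3.05},{"tx":0.0132,"ty":-0.0326,"wz":-3.05},{},{},{}]'

```text
invalid input at $.motion[0]: expected keys tx, ty, tz, wx, wy, wz
```

Call:
arm_command --motion '[{"tx":0.0132,"ty":-0.0326,"tz":0,"wx":0,"wy":0,"wz":-3.05},{"tx":0.0132,"ty":-0.0326,"tz":0,"wx":0,"wy":0,"wz":-3.05},{"tx":0.0132,"ty":-0.0326,"tz":0,"wx":0,"wy":0,"wz":-3.05},{"tx":0.0132,"ty":-0.0326,"tz":0,"wx":0,"wy":0,"wz":-3.05},{"tx":0.0132,"ty":-0.0326,"tz":0,"wx":0,"wy":0,"wz":-3.05},{"tx":0.0132,"ty":-0.0326,"tz":0,"wx":0,"wy":0,"wz":-3.05},{"tx":0.0132,"ty":-0.0326,"tz":0,"wx":0,"wy":0,"wz":-3.05},{"tx":0.0132,"ty":-0.0326,"tz":0,"wx":0,"wy":0,"wz":-3.05},{"tx":0.0132,"ty":-0.0326,"tz":0,"wx":0,"wy":0,"wz":-3.05},{"tx":0.0132,"ty":-0.0326,"tz":0,"wx":0,"wy":0,"wz":-3.05},{"tx":0.0132,"ty":-0.0326,"tz":0,"wx":0,"wy":0,"wz":-3.05},{"tx":0.0132,"ty":-0.0326,"tz":0,"wx":0,"wy":0,"wz":-3.05}]' --jaw 0 --squeeze 40

```text
clock: 1.1
tcp_pos: [0.3516, 0.1752, 0.2311]
eef_rot: [0.0, 0.955, 0.296, -0.0]
wrist_force: [1.0, 0.0, -0.9]
gripper_width: -0.004
```

Call:
arm_command --motion '[{"tx":0.0132,"ty":-0.0326,"tz":0,"wx":0,"wy":0,"wz":-3.05},{"tx":0.0132,"ty":-0.0326,"tz":0,"wx":0,"wy":0,"wz":-3.05},{"tx":0.0132,"ty":-0.0326,"tz":0,"wx":0,"wy":0,"wz":-3.05},{"tx":0.0132,"ty":-0.0326,"tz":0,"wx":0,"wy":0,"wz":-3.05},{"tx":0.0132,"ty":-0.0326,"tz":0,"wx":0,"wy":0,"wz":-3.05},{"tx":0.0132,"ty":-0.0326,"tz":0,"wx":0,"wy":0,"wz":-3.05},{"tx":0.0132,"ty":-0.0326,"tz":0,"wx":0,"wy":0,"wz":-3.05},{"tx":0.0132,"ty":-0.0326,"tz":0,"wx":0,"wy":0,"wz":-3.05},{"tx":0.0132,"ty":-0.0326,"tz":0,"wx":0,"wy":0,"wz":-3.05},{"tx":0.0132,"ty":-0.0326,"tz":0,"wx":0,"wy":0,"wz":-3.05},{"tx":0.0132,"ty":-0.0326,"tz":0,"wx":0,"wy":0,"wz":-3.05},{"tx":0.0132,"ty":-0.0326,"tz":0,"wx":0,"wy":0,"wz":-3.05},{"tx":0,"ty":0,"tz":0,"wx":0,"wy":0,"wz":0},{"tx":0,"ty":0,"tz":0,"wx":0,"wy":0,"wz":0},{"tx":0,"ty":0,"tz":0,"wx":0,"wy":0,"wz":0}]'

```text
clock: 2.35
tcp_pos: [0.5095, -0.214, 0.2306]
eef_rot: [-0.001, 1.0, -0.017, -0.001]
wrist_force: [0.3, -0.4, -0.4]
gripper_width: 0.0
```

Call:
arm_command --motion '[{"tx":0,"ty":0,"tz":-0.027,"wx":0,"wy":0,"wz":0},{"tx":0,"ty":0,"tz":-0.027,"wx":0,"wy":0,"wz":0},{"tx":0,"ty":0,"tz":-0.027,"wx":0,"wy":0,"wz":0},{"tx":0,"ty":0,"tz":-0.027,"wx":0,"wy":0,"wz":0},{"tx":0,"ty":0,"tz":-0.027,"wx":0,"wy":0,"wz":0},{"tx":0,"ty":0,"tz":-0.027,"wx":0,"wy":0,"wz":0},{"tx":0,"ty":0,"tz":0,"wx":0,"wy":0,"wz":0},{"tx":0,"ty":0,"tz":0,"wx":0,"wy":0,"wz":0},{"tx":0,"ty":0,"tz":0,"wx":0,"wy":0,"wz":0}]'

```text
clock: 3.1
tcp_pos: [0.5108, -0.214, 0.0712]
eef_rot: [0.0, 1.0, -0.017, 0.001]
wrist_force: [0.3, -0.1, 0.3]
gripper_width: -0.002
```

Run:
```python
from h import *
a,_=snap('scene','s1'); p=a[210:360,200:400]
cv2.imwrite('pics/s1c.png',cv2.resize(p[:,:,::-1],None,fx=3.8,fy=3.8,interpolation=cv2.INTER_CUBIC))
```

```text
(no output)
```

View pics/s1c.png

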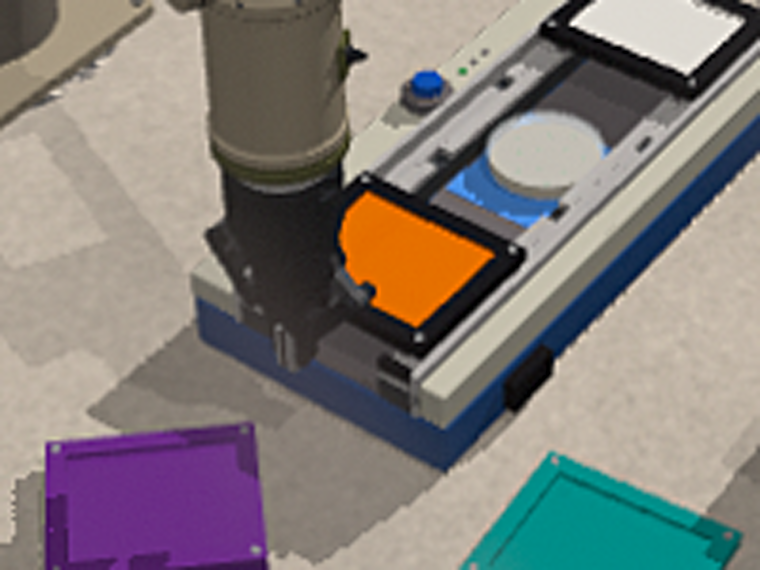

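The finger stands at crop (290,350), behind the outer edge of the amber board and between the rails. The button at (428,83) stands proud of its bezel. Now I push slowly.

Call:
arm_command --motion '[{"tx":0.00016,"ty":0.005,"tz":0,"wx":0,"wy":0,"wz":0},{"tx":0.00016,"ty":0.005,"tz":0,"wx":0,"wy":0,"wz":0},{"tx":0.00016,"ty":0.005,"tz":0,"wx":0,"wy":0,"wz":0},{"tx":0.00016,"ty":0.005,"tz":0,"wx":0,"wy":0,"wz":0},{"tx":0.00016,"ty":0.005,"tz":0,"wx":0,"wy":0,"wz":0},{"tx":0.00016,"ty":0.005,"tz":0,"wx":0,"wy":0,"wz":0},{"tx":0.00016,"ty":0.005,"tz":0,"wx":0,"wy":0,"wz":0},{"tx":0.00016,"ty":0.005,"tz":0,"wx":0,"wy":0,"wz":0},{"tx":0.00016,"ty":0.005,"tz":0,"wx":0,"wy":0,"wz":0},{"tx":0.00016,"ty":0.005,"tz":0,"wx":0,"wy":0,"wz":0},{"tx":0.00016,"ty":0.005,"tz":0,"wx":0,"wy":0,"wz":0},{"tx":0.00016,"ty":0.005,"tz":0,"wx":0,"wy":0,"wz":0}]'

```text
clock: 4.15
tcp_pos: [0.512, -0.154, 0.0694]
eef_rot: [0.0, 1.0, -0.017, 0.0]
wrist_force: [-0.9, -3.9, 0.6]
gripper_width: 0.0
```

Call:
arm_command --motion '[{"tx":0.00016,"ty":0.005,"tz":0,"wx":0,"wy":0,"wz":0},{"tx":0.00016,"ty":0.005,"tz":0,"wx":0,"wy":0,"wz":0},{"tx":0.00016,"ty":0.005,"tz":0,"wx":0,"wy":0,"wz":0},{"tx":0.00016,"ty":0.005,"tz":0,"wx":0,"wy":0,"wz":0},{"tx":0.00016,"ty":0.005,"tz":0,"wx":0,"wy":0,"wz":0},{"tx":0.00016,"ty":0.005,"tz":0,"wx":0,"wy":0,"wz":0},{"tx":0.00016,"ty":0.005,"tz":0,"wx":0,"wy":0,"wz":0},{"tx":0.00016,"ty":0.005,"tz":0,"wx":0,"wy":0,"wz":0},{"tx":0.00016,"ty":0.005,"tz":0,"wx":0,"wy":0,"wz":0},{"tx":0.00016,"ty":0.005,"tz":0,"wx":0,"wy":0,"wz":0},{"tx":0.00016,"ty":0.005,"tz":0,"wx":0,"wy":0,"wz":0},{"tx":0.00016,"ty":0.005,"tz":0,"wx":0,"wy":0,"wz":0}]'

```text
clock: 5.15
tcp_pos: [0.5139, -0.0939, 0.0694]
eef_rot: [0.0, 1.0, -0.017, 0.0]
wrist_force: [-0.0, -4.8, 1.8]
gripper_width: 0.003
```

Contact is made, and the board slides at about 4 N. I continue to about 10 mm short of home.

Call:
arm_command --motion '[{"tx":0.00016,"ty":0.005,"tz":0,"wx":0,"wy":0,"wz":0},{"tx":0.00016,"ty":0.005,"tz":0,"wx":0,"wy":0,"wz":0},{"tx":0.00016,"ty":0.005,"tz":0,"wx":0,"wy":0,"wz":0},{"tx":0.00016,"ty":0.005,"tz":0,"wx":0,"wy":0,"wz":0},{"tx":0.00016,"ty":0.005,"tz":0,"wx":0,"wy":0,"wz":0},{"tx":0.00016,"ty":0.005,"tz":0,"wx":0,"wy":0,"wz":0},{"tx":0.00016,"ty":0.005,"tz":0,"wx":0,"wy":0,"wz":0},{"tx":0.00016,"ty":0.005,"tz":0,"wx":0,"wy":0,"wz":0},{"tx":0.00016,"ty":0.005,"tz":0,"wx":0,"wy":0,"wz":0},{"tx":0.00016,"ty":0.005,"tz":0,"wx":0,"wy":0,"wz":0},{"tx":0.00016,"ty":0.005,"tz":0,"wx":0,"wy":0,"wz":0},{"tx":0.00016,"ty":0.005,"tz":0,"wx":0,"wy":0,"wz":0},{"tx":0.00016,"ty":0.005,"tz":0,"wx":0,"wy":0,"wz":0}]'

```text
clock: 6.23
tcp_pos: [0.5158, -0.0289, 0.0693]
eef_rot: [0.0, 1.0, -0.017, -0.0]
wrist_force: [-0.4, -6.0, 3.7]
gripper_width: -0.001
```

Call:
arm_command --motion '[{"tx":0.0001,"ty":0.003,"tz":0,"wx":0,"wy":0,"wz":0},{"tx":0.0001,"ty":0.003,"tz":0,"wx":0,"wy":0,"wz":0}]'

```text
clock: 6.4
tcp_pos: [0.516, -0.023, 0.0693]
eef_rot: [0.0, 1.0, -0.017, -0.0]
wrist_force: [-0.7, -6.3, 4.3]
gripper_width: -0.001
```

Call:
arm_command --motion '[{"tx":0.0001,"ty":0.003,"tz":0,"wx":0,"wy":0,"wz":0},{"tx":0.0001,"ty":0.003,"tz":0,"wx":0,"wy":0,"wz":0}]'

```text
clock: 6.57
tcp_pos: [0.5161, -0.0172, 0.0693]
eef_rot: [0.0, 1.0, -0.017, -0.0]
wrist_force: [-1.9, -5.6, 4.7]
gripper_width: -0.004
```

Call:
arm_command --motion '[{"tx":0.0001,"ty":0.0025,"tz":0,"wx":0,"wy":0,"wz":0},{"tx":0.0001,"ty":0.0025,"tz":0,"wx":0,"wy":0,"wz":0}]'

```text
clock: 6.73
tcp_pos: [0.5158, -0.0116, 0.0686]
eef_rot: [-0.0, 1.0, -0.017, -0.001]
wrist_force: [-0.1, -2.2, 1.8]
gripper_width: -0.001
```

Call:
arm_command --motion '[{"tx":0.0001,"ty":0.002,"tz":0,"wx":0,"wy":0,"wz":0}]'

```text
clock: 6.82
tcp_pos: [0.5161, -0.0099, 0.0687]
eef_rot: [-0.0, 1.0, -0.017, -0.001]
wrist_force: [4.0, -9.2, -2.0]
gripper_width: -0.004
```

Call:
arm_command --motion '[{"tx":0.0,"ty":0.001,"tz":0,"wx":0,"wy":0,"wz":0},{"tx":0,"ty":0,"tz":0,"wx":0,"wy":0,"wz":0}]'

```text
clock: 6.98
tcp_pos: [0.5168, -0.0096, 0.0691]
eef_rot: [0.0, 1.0, -0.017, 0.0]
wrist_force: [3.1, -5.5, -1.7]
gripper_width: 0.003
```

Run:
```python
from h import *
snap('top','t2')
a,_=snap('scene','s2'); p=a[210:330,240:400]
cv2.imwrite('pics/s2c.png',cv2.resize(p[:,:,::-1],None,fx=5,fy=5,interpolation=cv2.INTER_CUBIC))
print(get_obs()['wrist_force'])
```

```text
[ 1.38510787 -6.83881625 -0.71583856]
```

View pics/s2c.png

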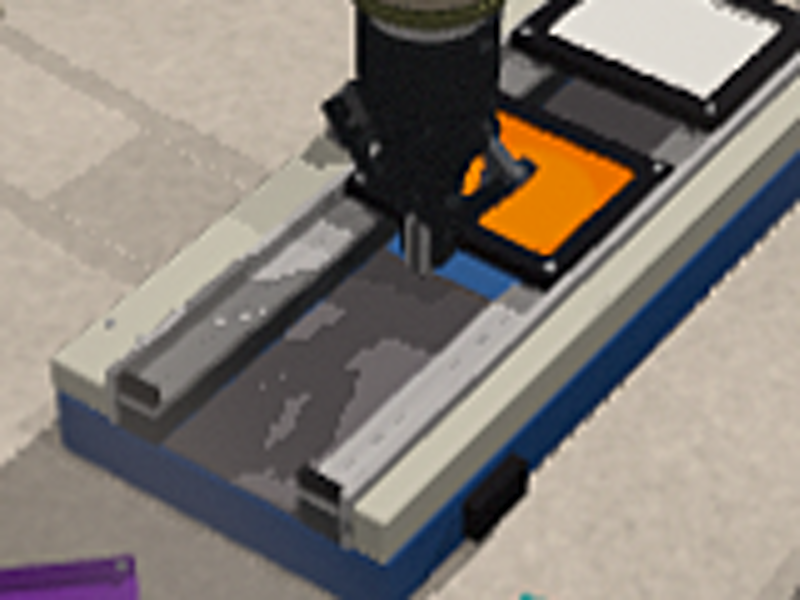

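Call:
arm_command --motion '[{"tx":0.0,"ty":0.0015,"tz":0,"wx":0,"wy":0,"wz":0},{"tx":0,"ty":0,"tz":0,"wx":0,"wy":0,"wz":0}]'

```text
clock: 7.25
tcp_pos: [0.5171, -0.0092, 0.0692]
eef_rot: [0.001, 1.0, -0.017, 0.001]
wrist_force: [2.8, -11.4, -1.8]
gripper_width: 0.001
```

Call:
arm_command --motion '[{"tx":0,"ty":-0.015,"tz":0,"wx":0,"wy":0,"wz":0},{"tx":0,"ty":-0.015,"tz":0,"wx":0,"wy":0,"wz":0},{"tx":0,"ty":0,"tz":0.03,"wx":0,"wy":0,"wz":0},{"tx":0,"ty":-0.02,"tz":0.03,"wx":0,"wy":0,"wz":0},{"tx":0,"ty":-0.035,"tz":0.02,"wx":0,"wy":0,"wz":0},{"tx":0,"ty":-0.035,"tz":0,"wx":0,"wy":0,"wz":0},{"tx":0,"ty":-0.035,"tz":0,"wx":0,"wy":0,"wz":0},{"tx":0,"ty":0,"tz":0,"wx":0,"wy":0,"wz":0},{"tx":0,"ty":0,"tz":0,"wx":0,"wy":0,"wz":0}]'

```text
clock: 8.0
tcp_pos: [0.5162, -0.1636, 0.1488]
eef_rot: [-0.001, 1.0, -0.019, -0.0]
wrist_force: [0.4, 1.3, 0.1]
gripper_width: -0.002
```

Run:
```python
from h import *
snap('top','t3')
p=cv2.imread('pics/t3.png')[175:290,190:420]
cv2.imwrite('pics/t3c.png',cv2.resize(p,None,fx=3.4,fy=3.4,interpolation=cv2.INTER_CUBIC))
```

```text
(no output)
```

View pics/t3c.png

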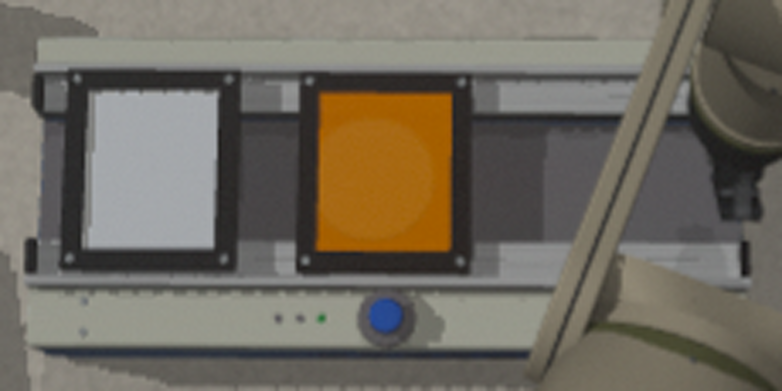

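The amber frame now spans crop x 298–470, over the window. The white screen and dish look unmoved. I check centre and height by comparing depth on the frames.

Run:
```python
from h import *
np.set_printoptions(precision=4,suppress=True)
cv=lambda L:[(190+(u+.5)/3.4-.5,175+(v+.5)/3.4-.5) for u,v in L]
f=lambda L,z:world('top','t3',cv(L),z)
c=f([(300,75),(471,76),(469,272),(297,271)],.089);print(c,c.mean(0))
def strip(a,b): return [(a[0]+(b[0]-a[0])*k,a[1]+(b[1]-a[1])*k) for k in np.linspace(0,1,25)]
for n,a,b in [('amb top',(325,84),(450,85)),('amb bot',(320,262),(445,263)),('amb L',(308,100),(306,245)),('amb R',(461,100),(460,245)),('wh top',(95,80),(215,82)),('wh bot',(85,258),(210,260)),('wh L',(77,100),(73,240)),('wh R',(229,100),(226,240))]:
    print(n,np.median(f(strip(a,b),None)[:,2]))
```

```text
[[ 0.5915  0.1167  0.089 ]
 [ 0.5879 -0.0027  0.089 ]
 [ 0.4494  0.0021  0.089 ]
 [ 0.4529  0.1199  0.089 ]] [0.5204 0.059  0.089 ]
amb top 0.08895423093951971
amb bot 0.08824970514256414
amb L 0.08886247342239129
amb R 0.08820098338327886
wh top 0.09466282213125377
wh bot 0.09486958946030755
wh L 0.09461379085997712
wh R 0.09503679383142227
```

The amber frame top is 88–89 mm up on all four sides, against 95 mm for the white screen. It has dropped flat, and 11 N did not move it. Now the lamp, at (0.421, 0.0595), with its top at about 0.092.

Call:
arm_command --motion '[{"tx":-0.0121,"ty":0.0279,"tz":0,"wx":0,"wy":0,"wz":0},{"tx":-0.0121,"ty":0.0279,"tz":0,"wx":0,"wy":0,"wz":0},{"tx":-0.0121,"ty":0.0279,"tz":0,"wx":0,"wy":0,"wz":0},{"tx":-0.0121,"ty":0.0279,"tz":0,"wx":0,"wy":0,"wz":0},{"tx":-0.0121,"ty":0.0279,"tz":0,"wx":0,"wy":0,"wz":0},{"tx":-0.0121,"ty":0.0279,"tz":0,"wx":0,"wy":0,"wz":0},{"tx":-0.0121,"ty":0.0279,"tz":0,"wx":0,"wy":0,"wz":0},{"tx":-0.0121,"ty":0.0279,"tz":0,"wx":0,"wy":0,"wz":0},{"tx":0,"ty":0,"tz":-0.015,"wx":0,"wy":0,"wz":0},{"tx":0,"ty":0,"tz":-0.015,"wx":0,"wy":0,"wz":0},{"tx":0,"ty":0,"tz":-0.015,"wx":0,"wy":0,"wz":0},{"tx":0,"ty":0,"tz":0,"wx":0,"wy":0,"wz":0},{"tx":0,"ty":0,"tz":0,"wx":0,"wy":0,"wz":0},{"tx":0,"ty":0,"tz":0,"wx":0,"wy":0,"wz":0}]'

```text
clock: 9.22
tcp_pos: [0.4197, 0.0611, 0.1048]
eef_rot: [-0.0, 1.0, -0.017, -0.0]
wrist_force: [-0.0, 0.0, 0.5]
gripper_width: -0.003
```

Call:
arm_command --motion '[{"tx":0,"ty":-0.001,"tz":-0.005,"wx":0,"wy":0,"wz":0},{"tx":0,"ty":0,"tz":-0.005,"wx":0,"wy":0,"wz":0},{"tx":0,"ty":0,"tz":0,"wx":0,"wy":0,"wz":0}]'

```text
clock: 9.47
tcp_pos: [0.4197, 0.0592, 0.0938]
eef_rot: [-0.0, 1.0, -0.017, -0.0]
wrist_force: [0.4, 0.1, 0.5]
gripper_width: -0.002
```

Call:
arm_command --motion '[{"tx":0,"ty":0,"tz":-0.003,"wx":0,"wy":0,"wz":0},{"tx":0,"ty":0,"tz":0,"wx":0,"wy":0,"wz":0}]'

```text
clock: 9.63
tcp_pos: [0.42, 0.0593, 0.0912]
eef_rot: [-0.0, 1.0, -0.017, 0.0]
wrist_force: [0.0, 0.0, 2.5]
gripper_width: 0.005
```

Call:
arm_command --motion '[{"tx":0,"ty":0,"tz":-0.003,"wx":0,"wy":0,"wz":0},{"tx":0,"ty":0,"tz":0,"wx":0,"wy":0,"wz":0}]'

```text
clock: 9.8
tcp_pos: [0.4201, 0.0593, 0.0883]
eef_rot: [-0.0, 1.0, -0.017, 0.0]
wrist_force: [-0.8, -0.6, 2.8]
gripper_width: -0.002
```

Contact is at about 0.092, so fully down is about 0.086.

Call:
arm_command --motion '[{"tx":0,"ty":0,"tz":-0.002,"wx":0,"wy":0,"wz":0},{"tx":0,"ty":0,"tz":0,"wx":0,"wy":0,"wz":0}]'

```text
clock: 9.97
tcp_pos: [0.4203, 0.0593, 0.0878]
eef_rot: [0.0, 1.0, -0.017, 0.0]
wrist_force: [-6.5, -1.2, 14.7]
gripper_width: -0.001
```

Call:
arm_command --motion '[{"tx":0,"ty":0,"tz":-0.0015,"wx":0,"wy":0,"wz":0},{"tx":0,"ty":0,"tz":0,"wx":0,"wy":0,"wz":0}]'

```text
clock: 10.13
tcp_pos: [0.4204, 0.0593, 0.0875]
eef_rot: [0.0, 1.0, -0.017, 0.0]
wrist_force: [-13.8, -2.0, 28.1]
gripper_width: -0.0
```

Run:
```python
from h import *
a,_=snap('scene','s4'); p=a[200:300,270:400]
cv2.imwrite('pics/s4c.png',cv2.resize(p[:,:,::-1],None,fx=6,fy=6,interpolation=cv2.INTER_CUBIC))
print(get_obs()['wrist_force'],get_obs()['ft_torque'])
```

```text
[-13.33077474  -1.53592535  28.86617932] [-0.24373552  2.41130639  0.05126459]
```

View pics/s4c.png

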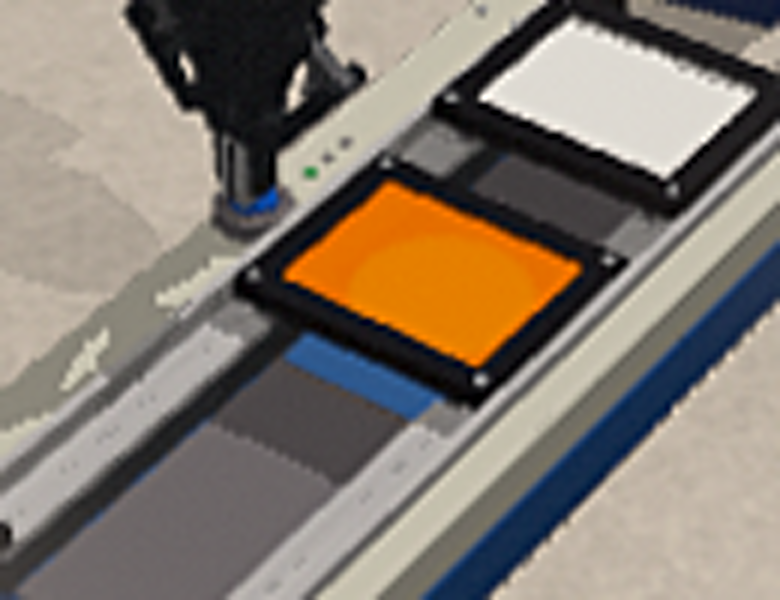

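Call:
arm_command --motion '[{"tx":0,"ty":0,"tz":0.008,"wx":0,"wy":0,"wz":0},{"tx":0,"ty":0,"tz":0.004,"wx":0,"wy":0,"wz":0},{"tx":0,"ty":0,"tz":0,"wx":0,"wy":0,"wz":0},{"tx":0,"ty":0,"tz":0,"wx":0,"wy":0,"wz":0}]'

```text
clock: 10.52
tcp_pos: [0.4196, 0.0594, 0.0965]
eef_rot: [-0.0, 1.0, -0.017, -0.0]
wrist_force: [-1.3, -0.1, -0.1]
gripper_width: -0.003
```

Run:
```python
from h import *
np.set_printoptions(precision=1,suppress=True,linewidth=200)
print(get_obs()['wrist_force'],get_obs()['tcp_pos'])
us=np.arange(294,318);vs=np.arange(258,280)
for k in(0,2):
  for v in vs: print(v,world('top','t0',[(u,v) for u in us])[:,k]*1000)
```

```text
[-1.3 -0.1 -0.1] [0.4 0.1 0.1]
258 [443.8 444.4 444.  443.4 444.5 444.2 444.  443.6 443.9 444.  443.1 443.4 443.2 443.4 443.4 443.  441.9 442.9 442.8 442.8 443.1 442.7 442.3 442.7]
259 [442.8 441.9 442.  442.2 441.6 442.5 442.2 442.3 442.7 442.  441.7 440.8 442.6 441.9 441.9 441.1 441.4 441.5 441.8 441.3 440.7 441.3 440.6 441.3]
260 [441.4 441.6 442.3 440.8 441.9 441.4 441.5 441.9 438.6 438.7 438.7 438.7 441.2 441.  440.6 440.3 441.1 440.9 440.6 440.  440.4 440.7 440.6 440.2]
261 [438.8 439.6 440.1 439.6 438.1 437.5 436.5 437.  436.9 436.9 436.4 436.1 436.9 436.7 438.8 438.5 438.8 438.3 437.9 438.3 437.5 437.  437.6 437.3]
262 [436.6 436.6 436.7 436.8 434.2 433.9 435.  434.2 434.2 435.1 433.5 434.3 434.7 434.6 433.3 434.  436.1 435.3 435.4 435.6 436.3 435.5 435.8 435.5]
263 [434.5 434.4 434.7 432.  432.1 432.2 432.1 431.4 430.7 430.4 429.8 430.9 432.1 431.  430.5 432.  431.6 433.8 433.7 432.3 432.6 432.7 433.5 432.9]
264 [432.1 431.2 430.3 429.7 429.8 429.1 428.1 428.1 428.7 427.8 428.  428.1 428.1 429.9 430.  428.5 429.3 431.5 430.1 430.5 430.9 431.5 430.4 430.7]
265 [429.2 429.4 42
[... 4302 characters left out ...]
82.3 81.4 82.7 85.1 85.1 84.2 72.3 67.7 76.6 72.  74.  68.7 74.3 70.2]
275 [67.6 70.6 76.2 69.  79.  90.6 83.8 77.7 85.2 81.9 84.2 81.9 84.5 82.9 83.  72.1 65.5 67.1 66.9 74.9 69.8 71.2 74.  73.8]
276 [68.6 70.7 67.2 70.5 67.6 72.1 82.3 81.7 83.8 89.5 81.3 75.6 76.6 73.3 73.7 72.  72.  71.7 70.9 75.4 70.9 64.9 72.8 72.7]
277 [72.1 69.4 68.1 69.3 65.5 69.5 72.8 68.5 69.6 70.8 72.3 71.2 67.3 70.4 69.5 64.7 68.7 70.3 73.  73.1 72.4 71.3 71.1 65.9]
278 [54.1 53.3 53.4 57.9 56.  56.3 57.6 59.4 52.4 52.8 54.6 58.7 57.  53.3 56.8 58.3 53.4 57.5 56.  59.5 61.  56.2 63.9 62.4]
279 [34.9 36.2 33.6 36.9 34.6 41.6 37.3 35.3 31.  35.2 37.2 32.2 33.  41.1 40.9 36.5 34.7 37.1 39.5 38.2 38.1 37.  35.7 40.9]
```

The button top is at about 94 mm, and the bezel (about 83.5 mm) and guides (86 mm) are both lower than 88 mm. The hard stop at 87.8 mm is therefore the button's full 6 mm travel. Now I retreat and do a last check.

Call:
arm_command --motion '[{"tx":0,"ty":0,"tz":0.03,"wx":0,"wy":0,"wz":0},{"tx":0,"ty":0,"tz":0.035,"wx":0,"wy":0,"wz":0},{"tx":0,"ty":0,"tz":0.035,"wx":0,"wy":0,"wz":0},{"tx":0,"ty":-0.03,"tz":0.02,"wx":0,"wy":0,"wz":0},{"tx":0,"ty":-0.035,"tz":0,"wx":0,"wy":0,"wz":0},{"tx":0,"ty":-0.035,"tz":0,"wx":0,"wy":0,"wz":0},{"tx":0,"ty":-0.035,"tz":0,"wx":0,"wy":0,"wz":0},{"tx":0,"ty":-0.035,"tz":0,"wx":0,"wy":0,"wz":0},{"tx":0,"ty":0,"tz":0,"wx":0,"wy":0,"wz":0},{"tx":0,"ty":0,"tz":0,"wx":0,"wy":0,"wz":0},{"tx":0,"ty":0,"tz":0,"wx":0,"wy":0,"wz":0}]'

```text
clock: 11.43
tcp_pos: [0.4194, -0.1103, 0.2159]
eef_rot: [-0.001, 1.0, -0.018, -0.001]
wrist_force: [-1.2, 1.0, -0.8]
gripper_width: -0.002
```

Run:
```python
from h import *
snap('top','t5')
f=lambda a,b,c,d:np.median(world('top','t5',[(u,v) for u in range(a,b) for v in range(c,d)])[:,2])
print('button',f(300,307,265,271),'amber T,B,L,R',f(286,322,199,201),f(284,320,251,253),f(280,281,206,246),f(325,326,206,246))
```

```text
button 0.09270495812126689 amber T,B,L,R 0.08853494907824078 0.08821686271796203 0.08798258351308574 0.0890248377266829
```

View pics/t5.png

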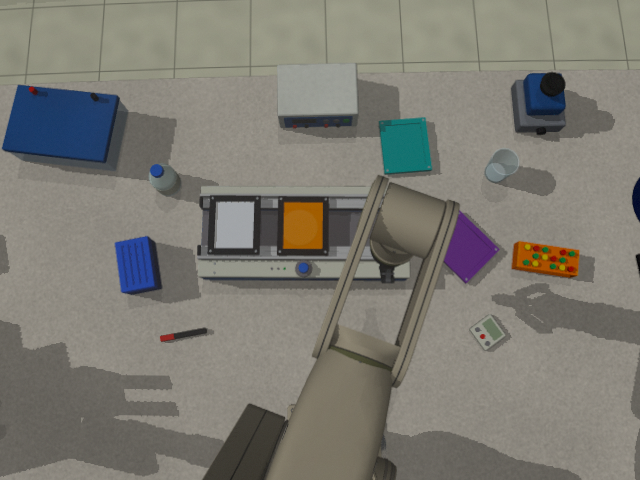

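The picture shows the amber board home at (303,225), the button up at (304,268), and everything else where it was.

```bash
python3 -c "
from h import *
f=lambda t:np.median(world('top',t,[(u,v) for u in range(300,307) for v in range(265,271)])[:,2])
print(f('t0'),f('t3'),f('t5')); print(sign_off())"
```

```text
0.09378953356006459 0.09357145707623182 0.09270495812126689
the job is handed in; nothing more can be done
None
```

The amber filter is home in its notches and the lamp button has been pressed fully and released. I handed the job in at about 11.5 s; no verdict was reported.

- **Filter:** I pushed it slowly along the rails, at about 0.06 m/s and 4 to 6 N, until it dropped. An 11 N push then did not move it. Depth readings put the frame top at 88–89 mm on all four sides, against 95 mm for the white screen, so it lies flat. Measured from the image corners, its centre is at (0.520, 0.059). That is within about 3 mm of the window centre I measured at (0.521, 0.056), with the calibration good to about 2 mm.
- **Lamp:** I pressed the button from about 94 mm down to a hard stop at 87.8 mm, which matches its full 6 mm travel. The force there reached 28 N, well above the 4 N needed.
- **Button release:** Its top read 92.7 mm at the end, against 93.6–93.8 mm before. I take the 1 mm difference as depth noise, not a stuck button, but I did not check further.
- **Everything else:** In the last picture the white screen and the bystanders look unmoved. The dish shows through the amber pane in its old place. The arm stands clear above the viewer.

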